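Seat the filter glass in the treatment lamp and lock it

TASK

The hand-held treatment lamp lies on its back with its loose filter glass on the flat of the handle. Without picking the glass up, gently push it along the face with a fingertip until it drops over the rim and lies flat in the round cell in the head, then push both sliding catches fully home over its edge so that it cannot fall out. Leave the things round the lamp where they are.

Things in the scene. Friction and masses are not known exactly. Their poses are not given: they have to be found in the camera images.
- lamp: white paddle-shaped lamp lying on its back, fixed. Origin on the table under the middle of the cell; z up, x from handle to head, y to the left seen from the handle. Its level face is 40 mm above the table: a round head 128 mm across, centred on the origin, and a flat handle 78 mm wide towards -x with a round end 179 mm from the origin (beyond it a 20 mm lead socket, below the face)
- cell (a point): middle of the mouth of the cell, level with the lamp's face (40 mm above the table); axes as the lamp's. The cell is a straight-walled round recess in the head, 59 mm across and 9 mm deep, with a flat floor
- filter: loose glass disc in a metal ring, 56 mm across, 8 mm thick, about 50 g; origin at the centre of its underside. Starts flat on the handle's face, its centre 75 to 112 mm to -x of the cell's middle and up to 8 mm beside the centre line. It tips in once its centre has crossed the cell's edge; seated, its underside is 9 mm and its top 1 mm below the face
- catch_left (a joint): travel of the left catch (lamp's +y side) towards the cell's middle, along the lamp's y axis, m: 0 drawn back, 0.015 home at its stop; starts at 0 to 0.003 and stays where left (friction 1.5 N). Its flat steel tongue, 22 mm wide, 1 to 4 mm above the face, ends 36 mm from the cell's middle at 0, 21 mm when home: over a seated filter's edge by 7 mm. An unseated filter blocks it
- catch_left_tab (a point): middle of the outer face (away from the cell) of the left catch's upright push tab: 58 mm from the cell's middle at joint 0, 43 mm when home. The tab is 22 mm wide along the lamp's x, 6 mm thick, from 4 to 15 mm above the lamp's face (this point 9.5 mm above it). The guide strips beside the catch, 30 mm over their outsides, rise 5 mm above the face
- catch_right (a joint): the same for the right catch, on the lamp's -y side, the mirror image of the left one: 0 drawn back, 0.015 fully home
- catch_right_tab (a point): middle of the outer face of the right catch's push tab, mirror image of the left one
- vial_3: bystander: vial 30 mm across, 54 mm tall, standing on the left of the lamp's handle; origin at the centre of its underside
- gallipot_1: bystander: small steel cup, 64 mm across the rim, 36 mm tall, on the right of the lamp's handle; origin at the centre of its underside
- handpiece_steel: bystander: handpiece lying along its x axis, 148 x 21 x 21 mm; origin under its middle
- mouth_mirror: bystander: small mirror on a thin handle lying along its x axis, 168 x 21 x 10 mm; origin under its middle
- vial_1: bystander: vial 26 mm across, 42 mm tall, behind the lamp; origin at the centre of its underside
- vial_2: bystander: vial 26 mm across, 42 mm tall, behind the lamp; origin at the centre of its underside
- timer: bystander: small white timer, 62 x 62 x 21 mm; origin under its middle
There are look-alikes about, which are no part of the job. Leave any blue, green or pink look-alike of the filter alone.

How it is judged (in metres and radians):
On the way, in this order (a step that is already met when the one before it is completed fails the run):
1. the filter lies flat in the cell, below the lamp's face (horizontal distance between filter and cell below 0.003 m and z of filter in the frame of cell below -0.0075 m and angle between filter's own z axis and vertical below 0.05 rad), for 0.2 s.
2. both catches are home over the filter (value of joint each of catch_left, catch_right above 0.0125 m), for 0.2 s.
At the end, for the whole second after the job is handed in: the filter rests in the cell, within 3 mm of its middle, its underside at least 7.5 mm below the lamp's face and level within 0.05 rad, and both catches are at least 12.5 mm of their 15 mm home (all of step 1 and all of step 2 and z of filter in the frame of cell above -0.0115 m and linear speed of filter below 0.01 m/s); the robot touches nothing.
It fails at once if the filter is lifted off the face of the lamp (more than 6 mm) (z of filter in the frame of cell above 0.006 m).
It fails at once if the filter falls off the lamp (z of filter in the frame of cell below -0.02 m).
It fails at once if the glass is pushed or pressed with more than 30 N (contact force between the fingers and filter above 30 N).
It fails at once if a thing beside the lamp is moved more than 30 mm or knocked over (distance of any of vial_3, gallipot_1, handpiece_steel, mouth_mirror, vial_1, vial_2, timer from where it was at the start of the episode above 0.03 m or angle between any of vial_3, gallipot_1, vial_1, vial_2's own z axis and vertical above 0.6 rad).
It also fails if it takes over 51 s, if anything falls off the work surface, if the arm or the gripper's body presses on something with over 40 N, if the wrist force passes 120 N, or if a joint passes its speed limit or range.

ROBOT

A 6-joint arm with a two-finger parallel gripper is mounted at the origin on a cart in front of the work surface, level with it; the furniture and walls round the work are solid. World frame = base frame: x ahead of the robot, y to its left, z up, the work surface at z = 0. Lengths are in m, angles in degrees, forces in N, time in s.
With the tool pointing down it reaches from about 0.375 to 0.9 m from the base axis. Payload 3.1 kg.
Tool frame: the origin (TCP) lies on the centre line of the jaws, within the pads' length; the fingertips stand finger_overhang ahead of it and the grasp point (between the pads) lies 5 mm behind it (finger_overhang is the distance from the TCP to the fingertips, in m); z points along the fingers, y is the line along which they close (so a half turn about z gives the same grasp; the last joint's range is limited). The gripper opens to 87 mm and grips with 3 to 60 N. Pads are 19 mm wide; open, the fingers measure 117 mm over their backs; the gripper's body (75 mm by 190 mm) begins 51 mm behind the grasp point.
Start: joints at [-78.696, 30.224, 82.088, -0, 67.689, -10.227], TCP at [0.229, -0.581, 0.237] pointing down, gripper open.
Joint ranges: [-176.69, 176.69], [-43.24, 126.21], [12.49, 139.97], [-82, 262], [0, 151.66], [-163.58, 163.58]. Speed limits (degrees/s): [159.86, 159.86, 180, 180, 180, 180].

INTERFACE

Orientations are given as a 3x3 rotation matrix whose columns are the frame's x, y, z axes.
In Python, from rig import read_state, capture, calibration, hand_in, finger_overhang gives the robot as it stands.
- The arm moves only by the tool send_rows, never from a script. Its argument "plan" is a list of rows, each a list of 5 numbers: the closure in counts, from 0 (fully open) to 255 (shut), then the shift along the tool's x, y, z in m, then the turn about the tool's z in rad. A call has 1 to 20 rows; each row shifts and turns the commanded pose from where the row before left it, along the tool's axes as they then stand; what a row does not reach is not made up. A row lasts 1/12 s, in which the tool goes at most 41.7 mm and 7.16 degrees, less where a joint would pass 70% of its speed; a pose out of reach is approached as far as the arm can. A call is refused whole if a number of a shift passes 0.0417 or a number of a turn 0.125, either way. A call with a gripper value outside its range is refused whole. The fingers move at their own pace and stop on an object; the grip force is fixed at half the most. Time passes only in rows, so rows that do not move let the fingers close. It gives the time, the measured TCP pose, the force, the opening and the grip force at its end, in the units of the state.
- read_state(): the state, without advancing time (a new reading comes with each control period).
- capture(name): name is "side" or "top"; returns (picture, depth): 384x512x3 uint8, blue, green, red; 384x512 float32, m along the optical axis (not along the pixel's ray), 0 where there is no reading.
- calibration(name): a dict with "fx", "fy", "cx", "cy" (pixels), "xyz" and "rotation" of the camera in the world. Camera axes: x right, y down, z forward; pixel columns grow to the right and rows downward; lengths in m; the calibration is good to about 2 mm. A picture is of the moment at which its call begins. calibration takes no time and is no camera call.
- hand_in(): hands the job in; it is judged then, once.
The state is a dict: "time_s": time; "joint_positions": joint angles; "qvel": joint speeds; "tau": joint torques, N m; "position": TCP position; "tcp_rot": TCP orientation; "force": force on the tool from outside, world axes, zero at the start; "moment": the same for the moment, N m; "opening": opening from 0.0 (shut) to 1.0 (fully open); "grasp_force": force on a finger pad.
Only numpy, scipy, OpenCV 4.12 (cv2) and the standard library are available. Lean on these libraries where they do the work, as an engineer would, in place of code of your own. Each camera call takes 0.05 s, during which the arm holds its last target. There are 200 camera calls.

## Working session

There is one attempt and no reset: what is moved stays moved. The work goes in short steps, Python scripts to look and compute and a tool call to move; the robot and the scene stay as the last step left them, time stands still between calls to the robot, and variables do not carry over. Pictures are saved under pics/ and viewed, at most 10 in all, crops included, and the job is handed in when it is done.

Besides the shell and the picture viewer there is one more tool, called after "Request:" in YAML: its name, and indented under it one key for each argument. send_rows: Moves the arm, as the interface text tells. Its arguments: {"type":"object","properties":{"plan":{"type":"array","items":{"type":"array","items":{"type":"number"}}}},"required":["plan"]}

```bash
mkdir -p pics; ls; python3 - <<'E'
from rig import *
import cv2,numpy as np
print(finger_overhang, read_state())
for n in("top","side"):
    p,d=capture(n); cv2.imwrite(f"pics/{n}0.png",p); np.save(f"pics/{n}0.npy",d); print(n,calibration(n))
E
```

```text
pics
0.014 {'time_s': 0.0, 'joint_positions': array([-7.86974732e+01,  3.02794850e+01,  8.21561734e+01, -1.37003121e-03,
        6.76883774e+01, -1.02244268e+01]), 'qvel': array([ 0.03259847, -0.09558596, -0.01861992,  0.00056581,  0.0465568 ,
       -0.0183505 ]), 'tau': array([-1.42304165e-03, -4.40052652e+01, -1.76592851e+01,  6.31666020e-02,
        5.82707429e-02, -1.49107168e-04]), 'position': array([ 0.22924809, -0.58068706,  0.23556721]), 'tcp_rot': array([[ 9.30241794e-01,  3.66946872e-01, -4.45976445e-04],
       [ 3.66946964e-01, -9.30239452e-01,  2.11851173e-03],
       [ 3.62516370e-04, -2.13437786e-03, -9.99997657e-01]]), 'force': array([ 0.45898818, -0.13522572, -0.26307233]), 'moment': array([-0.0433085 , -0.04872964, -0.00717479]), 'grasp_force': 0.0, 'opening': 0.9971661538302282}
top {'fx': 418.3291415489028, 'fy': 418.3291415489028, 'cx': 263.6207105623606, 'cy': 199.18578727484447, 'xyz': array([0.43929869, 0.04366834, 1.36027861]), 'rotation': array([[ 0.02873119, -0.99772884,  0.06092353],
       [-0.99948722, -0.02781298,  0.01586645],
       [-0.01413595, -0.06134815, -0.99801632]])}
side {'fx': 395.07879437278336, 'fy': 395.07879437278336, 'cx': 258.1128820776577, 'cy': 193.40580782020103, 'xyz': array([ 0.83592001, -0.54845843,  0.86600134]), 'rotation': array([[ 0.88185107,  0.365118  , -0.29837483],
       [ 0.47152414, -0.6802644 ,  0.56116426],
       [ 0.0019174 , -0.63555424, -0.77205384]])}
```

View pics/top0.png

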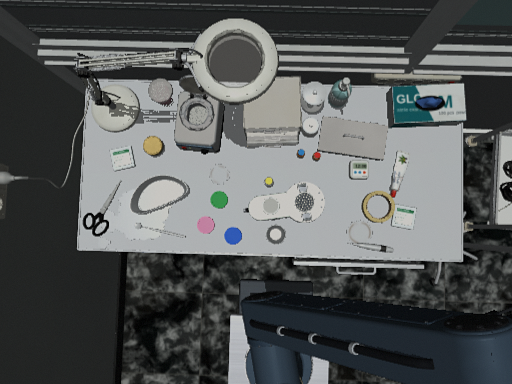

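View pics/side0.png

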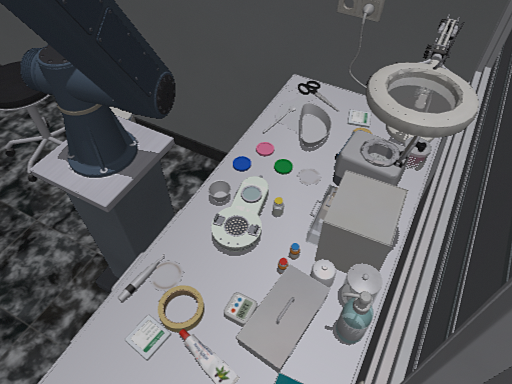

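```bash
cat > h.py <<'E'
from rig import *
import cv2,numpy as np
def cloud(n,d):
    c=calibration(n); v,u=np.mgrid[:d.shape[0],:d.shape[1]]
    P=np.stack([(u-c['cx'])/c['fx']*d,(v-c['cy'])/c['fy']*d,d],-1)
    return P@c['rotation'].T+c['xyz']
def plane(n,u,v,z):
    c=calibration(n); r=c['rotation']@[(u-c['cx'])/c['fx'],(v-c['cy'])/c['fy'],1]
    return c['xyz']+r*(z-c['xyz'][2])/r[2]
def pix(n,p):
    c=calibration(n); q=c['rotation'].T@(np.array(p)-c['xyz']); return q[0]/q[2]*c['fx']+c['cx'],q[1]/q[2]*c['fy']+c['cy']
E
python3 - <<'E'
from h import *
p=cv2.imread("pics/top0.png");d=np.load("pics/top0.npy")
W=cloud("top",d)
np.set_printoptions(precision=1,suppress=True,linewidth=250)
print("table",np.median(W[212:232,310:340,2])*1000)
print((W[180:224:2,246:328:2,2]*1000).astype(int))
a=cv2.resize(p[175:250,235:335],None,fx=7,fy=7,interpolation=cv2.INTER_CUBIC)
cv2.imwrite("pics/crop1.png",a)
s=cv2.imread("pics/side0.png"); cv2.imwrite("pics/crop2.png",cv2.resize(s[170:255,200:300],None,fx=7,fy=7,interpolation=cv2.INTER_CUBIC))
E
```

```text
table 1.768267544506652
[[   0    0    6    3    0    0    0    2    2   16   56   53   58   50   -1    4    2    1    0    3    8   -3    0    1    2    1   -3   -2    1    2   -3    0    3    3    4    3   -1    0    2    0    0]
 [   0   -4   -2    2    3    2    0    1    2   38   61   56   59   50    0    4    2   -2    2    0    0    2    2    0    6    2    3    3   42   41   42   -1   -1    0   -7    3    1    0    0    2   -1]
 [   4    1    5    0    1    2    4    7   -2    1   45   54   51   38    2   -6    0    0    3   -2    4    1    0    2    7   43   41   38   44   59   49   44   42   40    3    3    1   -1    3    0    0]
 [   4   -2    2    4    1   -1   -3    2    1    2   13   30   27    0    2    1    0    5    6    0    4    3   -3   37   43   42   47   51   58   46   43   40   43   39   40   39    3    0    3    3    0]
 [  -1    2    1    3    3    1    1    6    1    2    4    3    3    0    3    0    1    0    1    1    0   -1   42   41   39   44   43   43   43   45   48   42   39   38   44   38   38    1   -2    0    1]
 [   0    5   -1   -1   -3    0    6
[... 2800 characters left out ...]
  36   42   47   43   49   43   42   40   44   42   43    5    1    0   -2]
 [   1   -3    1    0   38   42   40   43   42   39   40   43   39   41   38   36   39    1    2    2    0    1   -2   44   36   41   42   42   46   51   38   58   51   37   38   43    7   -1    3   -4    0]
 [   6    1    4    5    3    0   36   41   33    0    4   -2   -1   -1    0    3    2    5    0    3    7    4    1    0    5   42   40   36   44   54   57   36   43   43    2    1    4   -1    3    4    2]
 [   3    0    2    1    4    1   -3    2    1    0    0    6   -4    0    3    3   -3    3    3   -3    0    0    1    2    0    0    0   -1   40   37   40   -3    1    3    1    1    5    1    4    0    0]]
```

View pics/crop1.png

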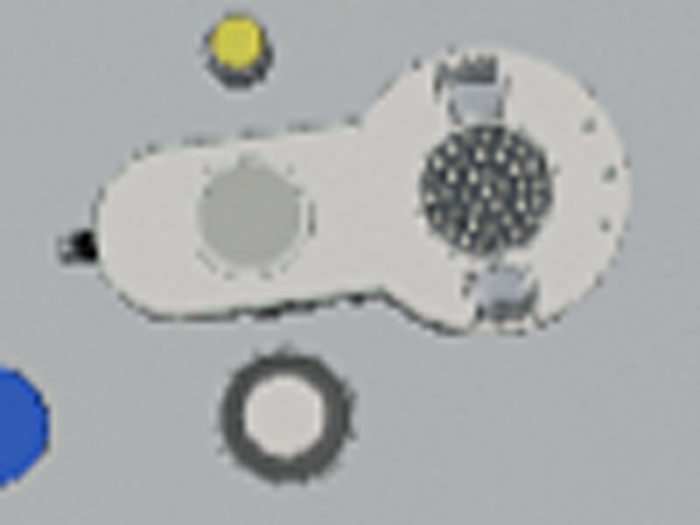

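View pics/crop2.png

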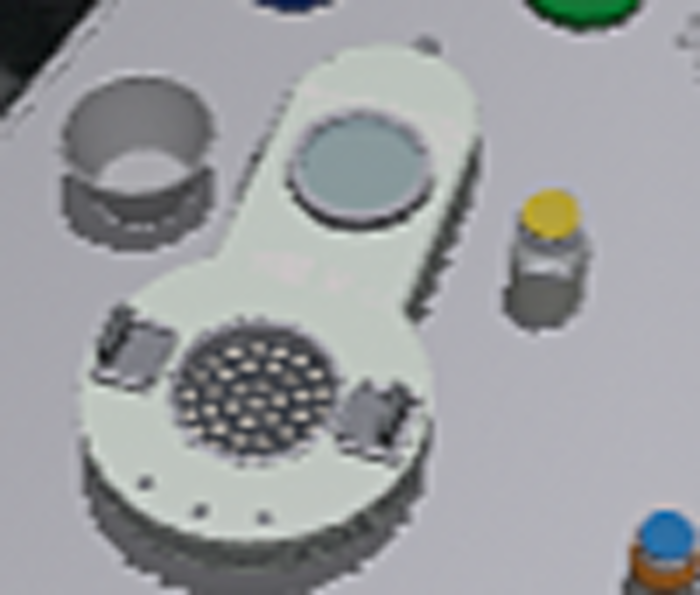

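```bash
cat > fit.py <<'E'
from h import *
from scipy.optimize import minimize
p=cv2.imread("pics/top0.png").astype(int);d=np.load("pics/top0.npy");W=cloud("top",d)
v,u=np.mgrid[172:240,240:340]
X=np.array([plane("top",a,b,.04)[:2] for a,b in zip(u.ravel(),v.ravel())])
m=((W[v,u,2]>.02)).ravel()
def loc(t,X): 
    c,s=np.cos(t[2]),np.sin(t[2]); D=X-t[:2]; return D@np.array([[c,-s],[s,c]])
sg=lambda q:1/(1+np.exp(-q/.001))
def sd(L):
    a=np.hypot(L[:,0],L[:,1])-.064
    b=np.hypot(L[:,0]-np.clip(L[:,0],-.14,0),L[:,1])-.039
    return np.minimum(a,b)
def cost(t):
    L=loc(t,X); s=sd(L); w=(s<.008)&(L[:,0]>-.178)
    return ((sg(-s)-m)**2)[w].sum()+ 0*s.sum()+ (m&0)[0] + ((~w)*0).sum()
c0=plane("top",304.5,202,.04)[:2]; h0=plane("top",270,206,.04)[:2]
D=c0-h0; t0=[*c0,np.arctan2(D[1],D[0])]
r=minimize(cost,t0,method="Nelder-Mead",options=dict(initial_simplex=[t0]+[list(np.array(t0)+e) for e in np.diag([.006,.006,.08])]))
t=r.x; print("lamp",t,np.degrees(t[2]),r.fun,t0)
g=p[v,u].sum(-1).ravel()/3
L=loc(t,X); k=(np.hypot(L[:,0],L[:,1])<.034)&(g<150)
Xc=X[k]; print("cell dark centroid local",L[k].mean(0))
(cx,cy),R=cv2.minEnclosingCircle(L[k].astype(np.float32)); print(cx,cy,R)
# filter: grey
Xf=np.array([plane("top",a,b,.048)[:2] for a,b in zip(u.ravel(),v.ravel())]); Lf=loc(t,Xf)
bgr=p[v,u].reshape(-1,3); inn=(Lf[:,0]<-.05)&(Lf[:,0]>-.15)&(abs(Lf[:,1])<.034)
k=inn&(g<185); print("filter",k.sum(),Lf[k].mean(0),np.median(Lf[k],0),cv2.minEnclosingCircle(Lf[k].astype(np.float32)))
k=inn&(W[v,u,2].ravel()>.0465); print("filter depth",k.sum(),Lf[k].mean(0))
E
python3 fit.py
```

```text
Traceback (most recent call last):
  File "fit.py", line 5, in <module>
    X=np.array([plane("top",a,b,.04)[:2] for a,b in zip(u.ravel(),v.ravel())])
                ~~~~~^^^^^^^^^^^^^^^
  File "h.py", line 8, in plane
    c=calibration(n); r=c['rotation']@[(u-c['cx'])/c['fx'],(v-c['cy'])/c['fy'],1]
ValueError: time passes only in moves, steps and waits
```

```bash
sed -i 's/^import cv2.*/&\nimport functools; calibration=functools.lru_cache(calibration)/' h.py; python3 fit.py
```

```text
lamp [ 0.51454043 -0.06283667 -1.40654816] -80.58927338950292 25.829367664976452 [np.float64(0.5145941514496285), np.float64(-0.0646030658796406), np.float64(-1.4271591440236717)]
cell dark centroid local [0.00051246 0.00062288]
-0.0014957692474126816 0.0009830256458371878 0.03278598561882973
filter 210 [-0.10627708  0.00291666] [-0.1059276   0.00301054] ((-0.10698635876178741, 0.0028710984624922276), 0.028611576184630394)
filter depth 234 [-0.10632822  0.00186776]
```

Request:
send_rows:
  plan:
    - [167,0.0246,-0.0264,0,0]
    - [167,0.0246,-0.0264,0,0]
    - [167,0.0246,-0.0264,0,0]
    - [167,0.0246,-0.0264,0,0]
    - [167,0.0246,-0.0264,0,0]
    - [167,0.0246,-0.0264,0,0]
    - [167,0.0246,-0.0264,0,0]
    - [167,0.0246,-0.0264,0,0]
    - [167,0.0246,-0.0264,0,0]
    - [167,0.0246,-0.0264,0,0]
    - [167,0.0246,-0.0264,0,0]
    - [167,0.0246,-0.0264,0,0]
    - [167,0.0246,-0.0264,0,0]
    - [167,0.0246,-0.0264,0,0]
    - [167,0.0246,-0.0264,0,0]
    - [167,0.0246,-0.0264,0,0]
    - [167,0.0246,-0.0264,0,0]
    - [167,0.0246,-0.0264,0,0]
    - [167,0.0246,-0.0264,0,0]
    - [167,0.0246,-0.0264,0,0]

```text
time_s: 1.77
position: [0.4933, 0.0923, 0.2363]
tcp_rot: [[0.93, 0.367, -0.001], [0.367, -0.93, -0.0], [-0.001, -0.0, -1.0]]
force: [0.1, -1.2, 0.1]
opening: 0.346
grasp_force: 0.0
```

Request:
send_rows:
  plan:
    - [167,0,0,0.008,-0.1236]
    - [167,0,0,0.008,-0.1236]
    - [167,0,0,0.008,-0.1236]
    - [167,0,0,0.008,-0.1236]
    - [167,0,0,0.008,-0.1236]
    - [167,0,0,0.008,-0.1236]
    - [167,0,0,0.008,-0.1236]
    - [167,0,0,0.008,-0.1236]
    - [167,0,0,0.008,-0.1236]
    - [167,0,0,0.008,-0.1236]
    - [167,0,0,0.008,-0.1236]
    - [167,0,0,0,0]

```text
time_s: 2.77
position: [0.4919, 0.0904, 0.147]
tcp_rot: [[-0.166, 0.986, -0.004], [0.986, 0.166, 0.0], [0.001, -0.004, -1.0]]
force: [-0.3, 0.4, 0.0]
opening: 0.348
grasp_force: 0.0
```

```bash
cat >> h.py <<'E'
T=np.array([.5148,-.0632]); A=np.radians(-80.6)
E1=np.array([np.cos(A),np.sin(A)]);E2=np.array([-E1[1],E1[0]])
def rep(s=None):
    s=s or read_state(); q=np.array(s['position'][:2])-T; y=s['tcp_rot'][:,1]
    print("t %.2f lamp x,y mm %.1f %.1f tip above face %.1f yawerr(tool +turn to fix,rad) %.3f gap %.1f F(lamp x,y,z) %.1f %.1f %.1f"%(s['time_s'],q@E1*1e3,q@E2*1e3,(s['position'][2]-finger_overhang-.04)*1e3,np.arctan2(y[1],y[0])-np.arctan2(E2[1],E2[0]),s['opening']*87,s['force'][:2]@E1,s['force'][:2]@E2,s['force'][2]))
E
python3 -c "
from h import *
rep()
for n in('top','side'):
    p,d=capture(n); cv2.imwrite(f'pics/{n}1.png',p)
a=cv2.imread('pics/side1.png')[140:260,180:320]; cv2.imwrite('pics/crop3.png',cv2.resize(a,None,fx=5,fy=5,interpolation=cv2.INTER_CUBIC))"
```

```text
t 2.77 lamp x,y mm -155.3 2.5 tip above face 93.0 yawerr(tool +turn to fix,rad) 0.003 gap 30.2 F(lamp x,y,z) -0.4 -0.3 0.0
```

View pics/crop3.png

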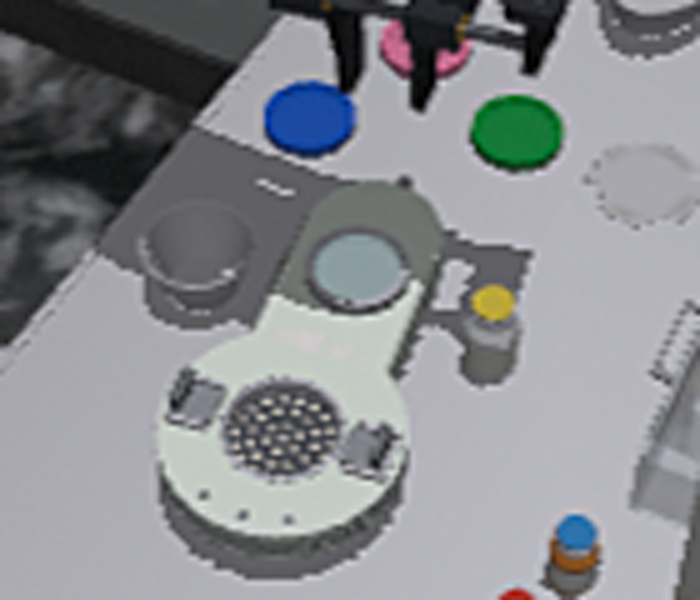

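```bash
python3 -c "
from h import *
for y in(-30,-15,15,30):
  for x in (-165,-146):
    w=T+E1*x/1e3+E2*(y+2.5)/1e3; u,v=pix('side',[*w,.133]); print(x,y,(u-180)*5,(v-140)*5)
p=cv2.imread('pics/side1.png')[0:230,150:370]
cv2.imwrite('pics/crop4.png',cv2.resize(p,None,fx=2.6,fy=2.6,interpolation=cv2.INTER_CUBIC))
"
```

```text
-165 -30 335.7602035237618 59.95566971552719
-146 -30 323.4190350393367 84.34104545283958
-165 -15 362.68630969258567 66.47299446976433
-146 -15 350.609303681431 91.00354989899046
-165 15 417.0155189857897 79.62309862461979
-146 15 405.4769304924159 104.44791164435429
-165 30 444.42144712387744 86.25656180519698
-146 30 433.1572059636193 111.2304837779763
```

View pics/crop4.png

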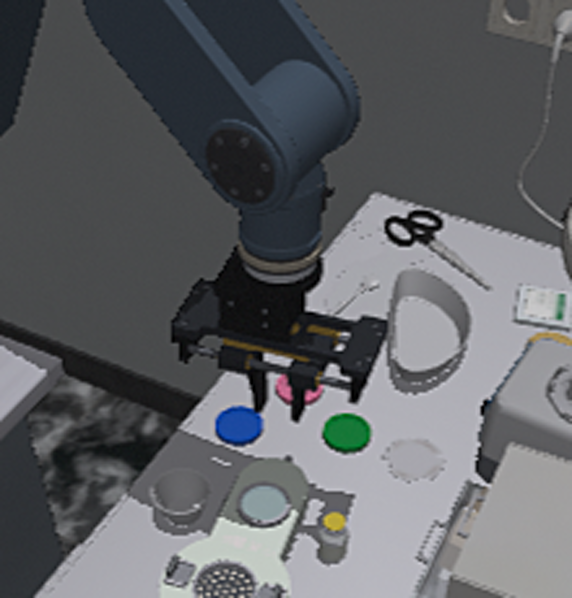

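Request:
send_rows:
  plan:
    - [167,0,0,0.015,0]
    - [167,0,0,0.015,0]
    - [167,0,0,0.015,0]
    - [167,0,0,0.015,0]
    - [167,0,0,0.015,-0.003]
    - [167,0,0,0.01,0]
    - [167,0,0,0.004,0]
    - [167,0,0,0.001,0]
    - [167,0,0,0,0]

```text
time_s: 3.62
position: [0.4936, 0.0904, 0.0588]
tcp_rot: [[-0.166, 0.986, 0.0], [0.986, 0.166, 0.0], [-0.0, 0.0, -1.0]]
force: [0.4, -0.2, 0.3]
opening: 0.344
grasp_force: 0.0
```

```bash
python3 -c "
from h import *
rep()"
```

```text
t 3.62 lamp x,y mm -155.0 4.2 tip above face 4.8 yawerr(tool +turn to fix,rad) 0.003 gap 29.9 F(lamp x,y,z) 0.2 0.3 0.3
```

Request:
send_rows:
  plan:
    - [167,-0.003,-0.0003,0.0015,0]
    - [167,-0.004,-0.0003,0,0]
    - [167,-0.004,-0.0003,0,0]
    - [167,-0.004,-0.0003,0,0]
    - [167,-0.004,-0.0003,0,0]
    - [167,-0.004,-0.0002,0,0]
    - [167,-0.004,-0.0002,0,0]
    - [167,-0.004,-0.0002,0,0]
    - [167,-0.004,-0.0002,0,0]
    - [167,-0.004,-0.0002,0,0]
    - [167,-0.004,-0.0002,0,0]
    - [167,-0.004,-0.0002,0,0]
    - [167,-0.004,-0.0002,0,0]
    - [167,-0.004,-0.0002,0,0]
    - [167,-0.004,-0.0002,0,0]
    - [167,-0.004,-0.0002,0,0]
    - [167,-0.003,-0.0002,0,0]
    - [167,-0.002,0,0,0]
    - [167,0,0,0,0]

```text
time_s: 5.2
position: [0.5009, 0.0222, 0.057]
tcp_rot: [[-0.166, 0.986, 0.0], [0.986, 0.166, -0.0], [-0.0, 0.0, -1.0]]
force: [0.1, 0.7, -0.1]
opening: 0.346
grasp_force: 0.0
```

```bash
python3 -c "
from h import *
rep()
p,d=capture('side');cv2.imwrite('pics/s2.png',cv2.resize(p[150:240,190:300],None,fx=6,fy=6,interpolation=cv2.INTER_CUBIC))"
```

```text
t 5.20 lamp x,y mm -86.5 0.3 tip above face 3.0 yawerr(tool +turn to fix,rad) 0.003 gap 30.1 F(lamp x,y,z) -0.7 0.2 -0.1
```

View pics/s2.png

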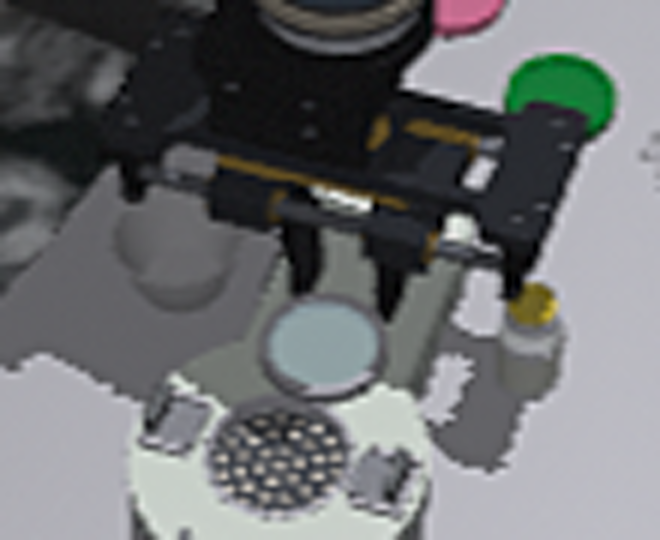

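Request:
send_rows:
  plan:
    - [167,-0.003,0,0,0]
    - [167,-0.003,0,0,0]
    - [167,-0.003,0,0,0]
    - [167,-0.003,0,0,0]
    - [167,-0.003,0,0,0]
    - [167,-0.003,0,0,0]
    - [167,-0.003,0,0,0]
    - [167,-0.003,0,0,0]
    - [167,-0.003,0,0,0]
    - [167,-0.003,0,0,0]
    - [167,-0.003,0,0,0]
    - [167,-0.003,0,0,0]
    - [167,-0.003,0,0,0]
    - [167,-0.003,0,0,0]
    - [167,-0.002,0,0,0]
    - [167,-0.002,0,0,0]
    - [167,-0.001,0,0,0]
    - [167,0,0,0,0]

```text
time_s: 6.75
position: [0.5087, -0.0239, 0.0571]
tcp_rot: [[-0.167, 0.986, 0.0], [0.986, 0.167, -0.0], [-0.0, 0.0, -1.0]]
force: [0.2, 0.3, 0.3]
opening: 0.343
grasp_force: 0.0
```

```bash
python3 -c "
from h import *
rep()
p,d=capture('side');cv2.imwrite('pics/s3.png',cv2.resize(p[170:260,190:300],None,fx=6,fy=6,interpolation=cv2.INTER_CUBIC))"
```

```text
t 6.75 lamp x,y mm -39.8 0.4 tip above face 3.1 yawerr(tool +turn to fix,rad) 0.003 gap 29.9 F(lamp x,y,z) -0.3 0.2 0.3
```

View pics/s3.png

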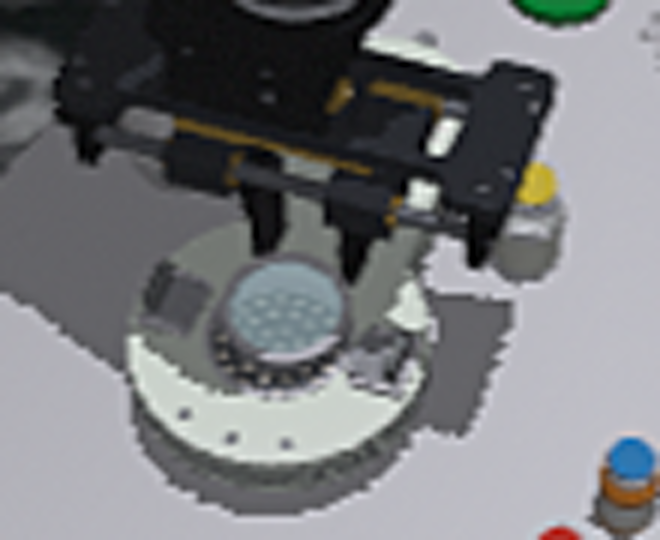

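Request:
send_rows:
  plan:
    - [167,-0.002,0,0,0]
    - [167,-0.002,0,0,0]
    - [167,-0.002,0,0,0]
    - [167,-0.001,0,0,0]
    - [167,-0.001,0,0,0]
    - [167,0,0,0,0]
    - [167,0,0,0,0]

```text
time_s: 7.38
position: [0.51, -0.0316, 0.0571]
tcp_rot: [[-0.167, 0.986, 0.0], [0.986, 0.167, -0.0], [-0.0, 0.0, -1.0]]
force: [-0.6, -0.4, -0.8]
opening: 0.344
grasp_force: 0.0
```

```bash
python3 -c "
from h import *
rep()
p,d=capture('side');cv2.imwrite('pics/s4.png',cv2.resize(p[180:260,200:290],None,fx=7,fy=7,interpolation=cv2.INTER_CUBIC))"
```

```text
t 7.38 lamp x,y mm -31.9 0.4 tip above face 3.1 yawerr(tool +turn to fix,rad) 0.003 gap 30.0 F(lamp x,y,z) 0.3 -0.6 -0.8
```

View pics/s4.png

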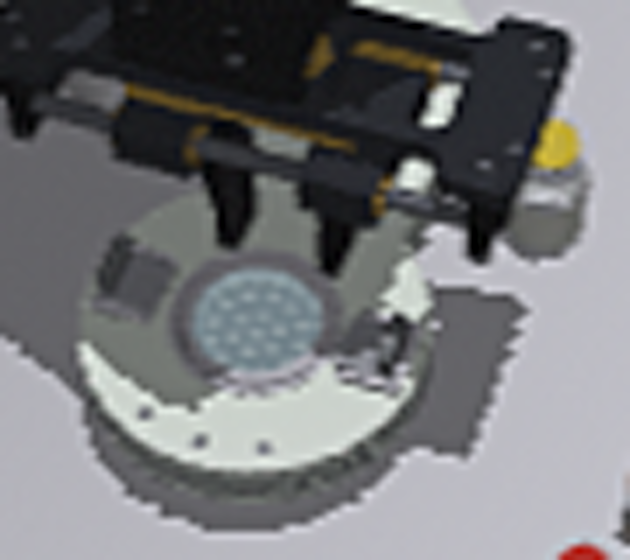

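Request:
send_rows:
  plan:
    - [167,0.001,0,-0.01,0]
    - [200,0,0,-0.02,0]
    - [255,0,0,-0.02,0]
    - [255,-0.011,0.02,0,-0.003]
    - [255,-0.011,0.02,0,0]
    - [255,-0.011,0.02,0,0]
    - [255,0,0.02,0,0]
    - [255,0,0,0,0]
    - [255,0,0,0,0]
    - [255,0,0,0,0]

```text
time_s: 8.27
position: [0.5927, -0.049, 0.1071]
tcp_rot: [[-0.17, 0.985, -0.002], [0.985, 0.17, 0.001], [0.001, -0.002, -1.0]]
force: [-0.7, 0.4, 0.9]
opening: 0.007
grasp_force: 0.0
```

```bash
python3 -c "
from h import *
rep()
for n in ('side','top'):
  p,d=capture(n);W=cloud(n,d);q=(W[...,:2]-T);l=np.stack([q@E1,q@E2],-1);r=np.hypot(l[...,0],l[...,1]);z=W[...,2]
  f=lambda m:(m.sum(),np.median(z[m])*1e3)
  ok=(z<.06)&(z>.02)
  print(n,'disc',f((r<.02)&ok),'+x half',f((r<.024)&ok&(l[...,0]>.008)),'-x half',f((r<.024)&ok&(l[...,0]<-.008)),'+y',f((r<.024)&ok&(l[...,1]>.008)),'-y',f((r<.024)&ok&(l[...,1]<-.008)),'face',f((r>.04)&(r<.06)&ok&(l[...,0]>.02)),'table',f((r>.07)&(r<.1)&(abs(z)<.015)))
  for sg in(1,-1):
    m=(abs(l[...,0])<.012)&(sg*l[...,1]>.03)&(sg*l[...,1]<.066)&(z>.0505)&(z<.062); print('tab',sg,m.sum(),l[m].mean(0)*1e3,l[m].max(0)*1e3,l[m].min(0)*1e3)
  cv2.imwrite('pics/%s5.png'%n,p); np.save('pics/%s5.npy'%n,d)
"
```

```text
t 8.27 lamp x,y mm -1.3 79.2 tip above face 53.1 yawerr(tool +turn to fix,rad) 0.007 gap 0.6 F(lamp x,y,z) -0.6 -0.7 0.9
side disc (np.int64(160), np.float64(37.71230554574806)) +x half (np.int64(68), np.float64(37.70176455791463)) -x half (np.int64(69), np.float64(38.3192204304994)) +y (np.int64(67), np.float64(37.89168794893649)) -y (np.int64(69), np.float64(37.96367679863499)) face (np.int64(314), np.float64(39.78873616937562)) table (np.int64(1466), np.float64(-0.06552898359557524))
tab 1 18 [ 2.81882764 55.63591321] [11.70246061 58.19373587] [-5.19488525 51.30182703]
tab -1 17 [  2.70771685 -52.36541117] [ 10.55239863 -49.70440577] [ -4.83434966 -56.34819171]
top disc (np.int64(0), np.float64(nan)) +x half (np.int64(0), np.float64(nan)) -x half (np.int64(0), np.float64(nan)) +y (np.int64(0), np.float64(nan)) -y (np.int64(0), np.float64(nan)) face (np.int64(0), np.float64(nan)) table (np.int64(153), np.float64(1.4245078547374668))
  return _methods._mean(a, axis=axis, dtype=dtype,
  ret = ret.dtype.type(ret / rcount)
<string>:10: RuntimeWarning: Mean of empty slice.
  ret = um.true_divide(
Traceback (most recent call last):
ValueError: zero-size array to reduction operation maximum which has no identity
```

Request:
send_rows:
  plan:
    - [255,-0.003,0,0.015,0]
    - [255,0,0,0.015,-0.005]
    - [255,0,0,0.012,0]
    - [255,0,0,0.004,0]
    - [255,0,0,0,0]
    - [255,0,-0.003,0,0]
    - [255,0,-0.003,0,0]
    - [255,0,-0.003,0,0]
    - [255,0,-0.003,0,0]
    - [255,0,-0.002,0,0]
    - [255,0,-0.002,0,0]
    - [255,0,0,0,0]

```text
time_s: 9.37
position: [0.579, -0.0554, 0.0614]
tcp_rot: [[-0.174, 0.985, 0.001], [0.985, 0.174, -0.0], [-0.0, 0.001, -1.0]]
force: [-0.3, 0.8, 0.5]
opening: 0.003
grasp_force: 0.1
```

```bash
python3 -c "
from h import *
rep()"
```

```text
t 9.37 lamp x,y mm 2.8 64.7 tip above face 7.4 yawerr(tool +turn to fix,rad) 0.011 gap 0.3 F(lamp x,y,z) -0.8 -0.1 0.5
```

Request:
send_rows:
  plan:
    - [255,0,-0.001,0,0.011]
    - [255,0,-0.001,0,0]
    - [255,0,-0.001,0,0]
    - [255,0,-0.001,0,0]
    - [255,0,-0.001,0,0]
    - [255,0,0,0,0]

```text
time_s: 9.87
position: [0.574, -0.0563, 0.0611]
tcp_rot: [[-0.164, 0.986, 0.0], [0.986, 0.164, -0.0], [-0.0, 0.0, -1.0]]
force: [1.4, -1.4, 0.4]
opening: 0.005
grasp_force: 0.6
```

Request:
send_rows:
  plan:
    - [255,0,-0.001,0,0]
    - [255,0,0,0,0]

```text
time_s: 10.03
position: [0.5729, -0.0565, 0.061]
tcp_rot: [[-0.164, 0.986, -0.0], [0.986, 0.164, -0.0], [-0.0, -0.0, -1.0]]
force: [1.5, -0.1, 0.7]
opening: 0.005
grasp_force: 0.6
```

```bash
python3 -c "
from h import *
rep()"
```

```text
t 10.03 lamp x,y mm 2.8 58.5 tip above face 7.0 yawerr(tool +turn to fix,rad) 0.001 gap 0.4 F(lamp x,y,z) 0.3 1.5 0.7
```

Request:
send_rows:
  plan:
    - [255,0,-0.001,0,0]
    - [255,0,0,0,0]

```text
time_s: 10.2
position: [0.5719, -0.0566, 0.061]
tcp_rot: [[-0.164, 0.986, -0.0], [0.986, 0.164, -0.0], [-0.0, -0.0, -1.0]]
force: [1.4, -0.4, 0.1]
opening: 0.012
grasp_force: 0.6
```

Request:
send_rows:
  plan:
    - [255,0,-0.001,0,0]
    - [255,0,0,0,0]

```text
time_s: 10.37
position: [0.5709, -0.0567, 0.061]
tcp_rot: [[-0.164, 0.986, -0.0], [0.986, 0.164, -0.0], [0.0, -0.0, -1.0]]
force: [1.2, -0.4, 0.9]
opening: 0.002
grasp_force: 0.6
```

Request:
send_rows:
  plan:
    - [255,0,-0.001,0,0]
    - [255,0,0,0,0]

```text
time_s: 10.53
position: [0.5699, -0.0569, 0.061]
tcp_rot: [[-0.164, 0.986, -0.0], [0.986, 0.164, -0.0], [-0.0, -0.0, -1.0]]
force: [1.1, -0.4, -0.2]
opening: 0.006
grasp_force: 0.6
```

Request:
send_rows:
  plan:
    - [255,0,-0.001,0,0]
    - [255,0,0,0,0]

```text
time_s: 10.7
position: [0.5689, -0.057, 0.061]
tcp_rot: [[-0.164, 0.986, -0.0], [0.986, 0.164, -0.0], [-0.0, -0.0, -1.0]]
force: [0.3, -0.3, 0.1]
opening: 0.013
grasp_force: 0.6
```

Request:
send_rows:
  plan:
    - [255,0,-0.001,0,0]
    - [255,0,0,0,0]

```text
time_s: 10.87
position: [0.5679, -0.0572, 0.061]
tcp_rot: [[-0.164, 0.986, -0.0], [0.986, 0.164, -0.0], [0.0, -0.0, -1.0]]
force: [1.0, -1.2, -0.5]
opening: 0.005
grasp_force: 0.6
```

Request:
send_rows:
  plan:
    - [255,0,-0.001,0,0]
    - [255,0,0,0,0]

```text
time_s: 11.03
position: [0.5675, -0.0573, 0.0611]
tcp_rot: [[-0.164, 0.987, 0.001], [0.987, 0.164, 0.0], [-0.0, 0.001, -1.0]]
force: [1.8, 0.5, -1.3]
opening: 0.004
grasp_force: 1.2
```

```bash
python3 -c "
from h import *
rep()
p,d=capture('side');cv2.imwrite('pics/s6.png',cv2.resize(p[180:260,200:290],None,fx=7,fy=7,interpolation=cv2.INTER_CUBIC))"
```

```text
t 11.03 lamp x,y mm 2.7 53.0 tip above face 7.1 yawerr(tool +turn to fix,rad) 0.000 gap 0.3 F(lamp x,y,z) -0.2 1.9 -1.3
```

Request:
send_rows:
  plan:
    - [255,0,-0.001,0,0]
    - [255,0,0,0,0]
    - [255,0,0,0,0]

```text
time_s: 11.33
position: [0.5674, -0.0574, 0.0612]
tcp_rot: [[-0.163, 0.987, 0.003], [0.987, 0.163, -0.0], [-0.0, 0.003, -1.0]]
force: [5.0, 1.6, -2.4]
opening: 0.01
grasp_force: 2.5
```

Request:
send_rows:
  plan:
    - [255,0,-0.0015,0,0]
    - [255,0,0,0,0]
    - [255,0,0,0,0]

```text
time_s: 11.58
position: [0.5673, -0.0575, 0.0613]
tcp_rot: [[-0.163, 0.987, 0.006], [0.987, 0.163, 0.0], [-0.001, 0.006, -1.0]]
force: [7.9, 2.3, -3.4]
opening: 0.005
grasp_force: 3.8
```

Request:
send_rows:
  plan:
    - [255,0,0.003,0,0]
    - [255,0,0.003,0,0]
    - [255,0,0,-0.015,0]
    - [255,0,0,-0.015,0]
    - [255,0,-0.022,0,0]
    - [255,0,-0.022,0,0]
    - [255,0,-0.022,0,0]
    - [255,0,-0.022,0,0]
    - [255,0,-0.022,0,0]
    - [255,0,-0.022,0,0]
    - [255,0,0,0,0]
    - [255,0,0,0.015,0]
    - [255,0,0,0.01,0]
    - [255,0,0,0.005,0]
    - [255,0,0,0,0]

```text
time_s: 12.83
position: [0.4397, -0.078, 0.0601]
tcp_rot: [[-0.164, 0.986, -0.003], [0.986, 0.164, 0.001], [0.002, -0.003, -1.0]]
force: [-0.4, 0.2, 0.9]
opening: 0.005
grasp_force: 0.0
```

```bash
python3 -c "
from h import *
rep()"
```

```text
t 12.83 lamp x,y mm 2.4 -76.5 tip above face 6.1 yawerr(tool +turn to fix,rad) 0.001 gap 0.5 F(lamp x,y,z) -0.3 -0.3 0.9
```

Now push the right catch: 17 mm quickly, then in small steps.

Request:
send_rows:
  plan:
    - [255,0,0.002,-0.0005,0]
    - [255,0,0.002,0,0]
    - [255,0,0.002,0,0]
    - [255,0,0.002,0,0]
    - [255,0,0.002,0,0]
    - [255,0,0.002,0,0]
    - [255,0,0.002,0,0]
    - [255,0,0.002,0,0]
    - [255,0,0.002,0,0]
    - [255,0,0,0,0]

```text
time_s: 13.67
position: [0.4584, -0.0752, 0.0615]
tcp_rot: [[-0.164, 0.986, 0.0], [0.986, 0.164, 0.0], [0.0, 0.0, -1.0]]
force: [-1.1, 0.1, -0.1]
opening: 0.004
grasp_force: 0.3
```

Request:
send_rows:
  plan:
    - [255,0,0.001,0,0]
    - [255,0,0.001,0,0]
    - [255,0,0.001,0,0]
    - [255,0,0,0,0]

```text
time_s: 14.0
position: [0.4611, -0.0748, 0.0615]
tcp_rot: [[-0.164, 0.987, -0.0], [0.987, 0.164, 0.0], [0.0, -0.0, -1.0]]
force: [-1.3, 0.8, 0.5]
opening: 0.007
grasp_force: 0.5
```

Request:
send_rows:
  plan:
    - [255,0,0.001,0,0]
    - [255,0,0.001,0,0]
    - [255,0,0,0,0]

```text
time_s: 14.25
position: [0.4631, -0.0745, 0.0615]
tcp_rot: [[-0.164, 0.986, -0.0], [0.986, 0.164, 0.0], [0.0, -0.0, -1.0]]
force: [-0.7, 0.4, -0.2]
opening: 0.002
grasp_force: 0.5
```

```bash
python3 -c "
from h import *
rep()"
```

```text
t 14.25 lamp x,y mm 2.7 -52.8 tip above face 7.5 yawerr(tool +turn to fix,rad) 0.000 gap 0.2 F(lamp x,y,z) -0.5 -0.7 -0.2
```

Request:
send_rows:
  plan:
    - [255,0,0.001,0,0]
    - [255,0,0,0,0]

```text
time_s: 14.42
position: [0.4641, -0.0744, 0.0615]
tcp_rot: [[-0.164, 0.986, -0.0], [0.986, 0.164, 0.0], [0.0, 0.0, -1.0]]
force: [-0.5, 1.0, -0.4]
opening: 0.006
grasp_force: 0.5
```

Request:
send_rows:
  plan:
    - [255,0,0.001,0,0]
    - [255,0,0,0,0]

```text
time_s: 14.58
position: [0.4648, -0.0742, 0.0615]
tcp_rot: [[-0.164, 0.986, -0.001], [0.986, 0.164, 0.0], [0.0, -0.001, -1.0]]
force: [-2.1, 0.2, 0.2]
opening: 0.001
grasp_force: 1.0
```

Request:
send_rows:
  plan:
    - [255,0,0.001,0,0]
    - [255,0,0,0,0]

```text
time_s: 14.75
position: [0.4649, -0.0741, 0.0615]
tcp_rot: [[-0.165, 0.986, -0.003], [0.986, 0.165, 0.0], [0.001, -0.003, -1.0]]
force: [-4.7, -1.4, 2.2]
opening: 0.005
grasp_force: 2.4
```

Request:
send_rows:
  plan:
    - [255,0,0.001,0,0]
    - [255,0,0,0,0]

```text
time_s: 14.92
position: [0.4649, -0.074, 0.0615]
tcp_rot: [[-0.165, 0.986, -0.005], [0.986, 0.165, 0.0], [0.001, -0.004, -1.0]]
force: [-6.5, -3.9, 4.0]
opening: 0.003
grasp_force: 3.6
```

Request:
send_rows:
  plan:
    - [255,0,-0.003,0,0]
    - [255,0,-0.004,0,0]
    - [255,0,0,-0.02,0]
    - [255,0,0,-0.03,0]
    - [255,0,-0.02,-0.03,0]
    - [255,0.03,-0.02,-0.03,0]
    - [255,0.04,0,-0.01,0]
    - [255,0.04,0,0,0]
    - [255,0.04,0,0,0]
    - [255,0,0,0,0]
    - [255,0,0,0,0]

```text
time_s: 15.83
position: [0.3987, 0.0654, 0.1786]
tcp_rot: [[-0.169, 0.986, 0.002], [0.986, 0.169, -0.0], [-0.0, 0.002, -1.0]]
force: [-0.3, -0.3, -0.4]
opening: 0.007
grasp_force: 0.0
```

```bash
python3 -c "
from h import *
rep()
p,d=capture('side');cv2.imwrite('pics/s7.png',cv2.resize(p[170:270,190:310],None,fx=6,fy=6,interpolation=cv2.INTER_CUBIC))"
```

```text
t 15.83 lamp x,y mm -145.8 -93.6 tip above face 124.6 yawerr(tool +turn to fix,rad) 0.006 gap 0.6 F(lamp x,y,z) 0.3 -0.4 -0.4
```

View pics/s7.png

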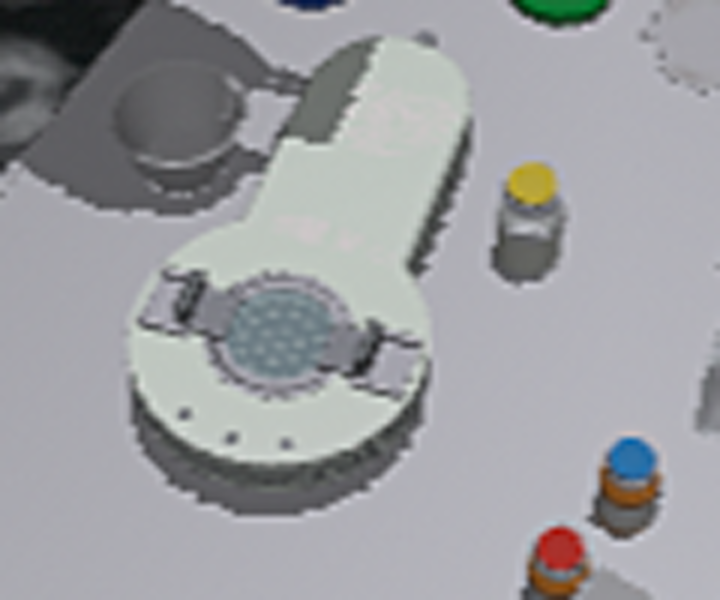

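The picture shows the glass flat in the cell at (280,335). Both tongues lie over its edge, with the tabs at (190,300) and (372,345). The arm is clear and the things round the lamp are in place.

```bash
python3 -c "
from rig import hand_in
print(hand_in())"
```

```text
the job is handed in; nothing more can be done
None
```

The job is handed in: the filter was pushed into the cell and lies flat there, both catches are pushed home to their stops over its edge, and the arm is clear; the last picture agreed, but the hand-in returned no verdict.

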